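# Restock the detergent drawer

### The arm

A 6-joint arm with a two-finger parallel gripper is mounted at the origin on the work surface. World frame = base frame: x ahead of the robot, y to its left, z up, the work surface at z = 0. Lengths are in m, angles in rad, forces in N, time in s.
With the tool pointing down it reaches from about 0.325 to 0.925 m from the base axis. Payload 3.1 kg.
Tool frame: the origin (TCP) lies at the very end of the fingers, on their centre line; the grasp point (between the pads) lies 19 mm behind it; z points along the fingers, y is the line along which they close (so a half turn about z gives the same grasp; the last joint's range is limited). The gripper opens to 85 mm and grips with 20 to 120 N. Pads are 22 mm wide; open, the fingers measure 114 mm over their backs; the gripper's body (76 mm by 85 mm) begins 54 mm behind the grasp point. The pads swing forward as they close: fully open they stand 13 mm farther back than shut.
Start: joints at [1.052, 0.217, 1.613, -0, 1.311, -0.112], TCP at [0.247, 0.574, 0.231] pointing down, gripper open.
Joint ranges: [-2.75, 2.75], [-0.78, 2.1], [0.31, 2.55], [-1.13, 4.27], [0.13, 2.63], [-2.58, 2.58]. Speed limits (rad/s): [2.79, 2.79, 3.14, 3.14, 3.14, 3.14].

### API

Orientations are given as a unit quaternion [w, x, y, z].
In Python, from station import arm gives the robot as it stands.
- The arm moves only by the tool send_rows, never from a script. Its argument "moves" is text: rows parted by semicolons, each of 4 numbers parted by spaces: the shift along the world's x, y, z in cm, then the turn about the world's z in rad. In form: tx ty tz twist; .... A call has 1 to 5 rows; each row is the pose to reach, as a shift and turn from the pose commanded when the call began; what a row does not reach only later rows make up. A row lasts 1/12 s, in which the tool goes at most 41.7 mm and 7.16 degrees, less where a joint would pass 70% of its speed; a pose out of reach is approached as far as the arm can. A call with a gripper value outside its range is refused whole. "gripper" is the finger opening in cm, from 0 to 8.54, set as the call begins (left out, the last holds). The fingers move at their own pace and stop on an object; the grip force is fixed at half the most. Time passes only in rows, so rows that repeat a pose let the fingers close. It gives the time, the measured TCP pose, the force, the opening and the grip force at its end, in the units of the state.
- arm.get_state(): the state, without advancing time (a new reading comes with each control period).
- arm.camera(name): name is "scene" or "top" or "wrist"; returns (picture, depth): 480x640x3 uint8, blue, green, red; 480x640 float32, m along the optical axis (not along the pixel's ray), 0 where there is no reading.
- arm.camera_model(name): a dict with "K" (3x3 intrinsics, pixels), "position" and "orientation" of the camera in the world; the wrist camera has in their place "mount" (4x4, takes a point from camera to tool coordinates, whose origin is the TCP and whose axes are the flange's). Camera axes: x right, y up, looking along -z (the intrinsics and any distortion apply to the point x, -y, -z); pixel columns grow to the right and rows downward; lengths in m; the calibration is good to about 2 mm. A picture is of the moment at which its call begins: read the wrist's pose just before it. camera_model takes no time and is no camera call.
- arm.finish_job(): hands the job in; it is judged then, once.
The state is a dict: "t": time; "q": joint angles; "qvel": joint speeds; "tau": joint torques, N m; "tool_pos": TCP position; "tcp_rot": TCP orientation; "ft_force": force on the tool from outside, world axes, zero at the start; "moment": the same for the moment, N m; "width": finger opening in m; "finger_force": force on a finger pad.
Only numpy, scipy, OpenCV 4.12 (cv2) and the standard library are available. Lean on these libraries where they do the work, as an engineer would, in place of code of your own. Each camera call takes 0.05 s, during which the arm holds its last target. There are 200 camera calls.

### The job

Pull the drawer of the small steel unit on the counter all the way open, then deal the two blue detergent cartridges into it, one into each bay, setting each down upright on the bay floor before letting go rather than dropping it. Leave the drawer open, and do not move the bottle or the mug.

Things in the scene. Friction and masses are not known exactly. Their poses are not given: they have to be found in the camera images.
- unit_front (a point): Middle of the front top edge of a fixed dark steel countertop unit with a single drawer, 280 mm deep (its x), 280 mm wide (its y), 115 mm tall (its z up). The point is on the flat top, 15 mm behind the plane of the shut drawer's front. Its -x axis points out of the drawer's front, roughly to the robot; the drawer slides along it. A blue bowl, 50 mm tall, stands on the back half of the top.
- drawer (a joint): How far the drawer is out, in m: 0 shut (front panel flush with the unit's front), 0.19 fully out at its stop. It grows as the drawer moves along the unit's -x. It may start up to 0.03 open. It slides with about 4 N of friction, without spring or latch, and stays where it is left.
- handle (a point): Middle of the drawer's black bar handle; moves with the drawer; axes as the unit's. Round bar 12 mm thick, level, 140 mm long (unit's y), its axis 45 mm in front of the front panel (39 mm free between), 80 mm above the counter, 35 mm below the unit's top, 22 mm below the panel's top edge; its ends bend back to the panel. Can be hooked or pinched from above.
- bay_left (a point): Front end of the floor of the drawer's left (+y) bay, midway across it, at the foot of the inner face of the front wall; the bay runs from here along +x; moves with the drawer; axes as the unit's. Each bay is 119 mm wide (y), 240 mm long (x). Floor 19 mm above the counter; grey walls and the 5 mm divider between the bays rise 45 mm above the floor, the pale metal front panel 84 mm.
- bay_right (a point): The same point in the drawer's right (-y) bay, a like bay. With the drawer fully out, 185 mm of each bay's length is open from above: from this point to 185 mm behind it (+x); the rest lies under the unit's top, 115 mm above the counter.
- cart_a: Plastic detergent cartridge, bright blue block 90 mm long (x), 46 mm wide (y), 58 mm tall (z), edges rounded, pale labels on the long sides, black cap 26 mm across and 8 mm high on top, 25 mm from the middle to its +x end. About 0.3 kg. Origin: centre of its underside. Starts upright on the steel counter, left or right, beside the unit or nearer the robot. Identical to the other.
- cart_b: Plastic detergent cartridge, bright blue block 90 mm long (x), 46 mm wide (y), 58 mm tall (z), edges rounded, pale labels on the long sides, black cap 26 mm across and 8 mm high on top, 25 mm from the middle to its +x end. About 0.3 kg. Origin: centre of its underside. Starts upright on the steel counter, left or right, beside the unit or nearer the robot. Identical to the other.
- bottle: White plastic bottle with a red cap and a pale label, 64 mm across, 150 mm tall, standing loose on the counter: leave alone. Origin: centre of its underside.
- mug: White mug, 76 mm across, 85 mm tall, handle at its +y side, standing loose on the counter: leave alone. Origin: centre of its underside.
Mind the look-alikes: they are no part of the job. Leave any orange or pink look-alike of the cart_b alone.

How it is judged:
By the outcome, as a careful person would: the job done as asked, in the order asked, and still so for the second after the job is handed in, with the robot touching nothing.
It also fails if it takes over 69 s, if anything falls off the work surface, if the arm or the gripper's body presses on something with over 40 N, if the wrist force passes 120 N, or if a joint passes its speed limit or range.

## Working session

There is one attempt and no reset: what is moved stays moved. The work goes in short steps, Python scripts to look and compute and a tool call to move; the robot and the scene stay as the last step left them, time stands still between calls to the robot, and variables do not carry over. Pictures are saved under pics/ and viewed, at most 10 in all, crops included, and the job is handed in when it is done.

Besides the shell and the picture viewer there is one more tool, called after "Emit:" as name(argument=value, ...), one argument or row to a line, values as JSON. send_rows: Moves the arm, as the interface text tells. Its arguments: {"type":"object","properties":{"moves":{"type":"string"},"gripper":{"type":"number"}},"required":["moves"]}

```bash
ls && mkdir -p pics
cat > h.py <<'E'
import numpy as np, cv2
from scipy.spatial.transform import Rotation as R
from station import arm
def pose(name, st=None):
    m=arm.camera_model(name); K=np.array(m["K"])
    if "mount" in m:
        M=np.array(m["mount"]); T=np.eye(4); w,x,y,z=st["tcp_rot"]
        T[:3,:3]=R.from_quat([x,y,z,w]).as_matrix(); T[:3,3]=st["tool_pos"]; T=T@M
    else:
        T=np.eye(4); w,x,y,z=m["orientation"]; T[:3,:3]=R.from_quat([x,y,z,w]).as_matrix(); T[:3,3]=m["position"]
    return K,T,m
def cloud(name):
    st=arm.get_state(); K,T,m=pose(name,st); p,d=arm.camera(name)
    v,u=np.mgrid[0:480,0:640]
    X=np.stack([(u-K[0,2])/K[0,0]*d,-(v-K[1,2])/K[1,1]*d,-d],-1)
    W=X@T[:3,:3].T+T[:3,3]; W[d==0]=np.nan
    return p,d,W
E
python3 - <<'E'
from h import *
print(arm.get_state())
for n in("scene","top","wrist"):
    m=arm.camera_model(n); print(n,m)
    p,d,W=cloud(n); cv2.imwrite(f"pics/{n}0.png",p); np.save(f"pics/{n}0.npy",W)
E
```

```text
pics
{'t': 0.0, 'q': array([ 1.05180621e+00,  2.17770200e-01,  1.61494946e+00,  1.62220643e-05,
        1.31126417e+00, -1.12197105e-01]), 'qvel': array([-0.00078564, -0.0007996 , -0.00037732, -0.00327965, -0.00047028,
       -0.00197651]), 'tau': array([-1.93429812e-03, -3.96858752e+01, -3.03843319e+01, -1.04061485e-04,
        1.00381637e-02, -7.81247280e-07]), 'tool_pos': array([0.24685863, 0.57329676, 0.2299503 ]), 'tcp_rot': array([-3.78537945e-04,  2.01998882e-01,  9.79385022e-01, -1.13410980e-03]), 'ft_force': array([ 0.79033499,  0.25633045, -1.26135867]), 'moment': array([-0.010246  ,  0.02867024,  0.01996205]), 'finger_force': 0.0, 'width': 0.08531152018117388}
scene {'K': array([[548.32501782,   0.        , 329.17187932],
       [  0.        , 548.32501782, 241.59472181],
       [  0.        ,   0.        ,   1.        ]]), 'position': array([ 1.52054475, -0.41474268,  0.80501897]), 'orientation': array([0.74991395, 0.40035138, 0.25212412, 0.46236487])}
top {'K': array([[535.51838015,   0.        , 324.39333126],
       [  0.        , 535.51838015, 241.95257382],
       [  0.        ,   0.        ,   1.        ]]), 'position': array([0.33577875, 0.05035988, 1.44046223]), 'orientation': array([-0.7031378 , -0.06604906,  0.05429185,  0.70589457])}
wrist {'K': array([[358.09473177,   0.        , 317.23564829],
       [  0.        , 358.09473177, 237.18953971],
       [  0.        ,   0.        ,   1.        ]]), 'mount': array([[-5.21171595e-04,  9.64469278e-01,  2.64194512e-01,
         6.72872903e-02],
       [ 9.99999838e-01,  5.63194130e-04, -8.33171174e-05,
        -1.49763457e-03],
       [-2.29149599e-04,  2.64194426e-01, -9.64469415e-01,
        -1.42748503e-01],
       [ 0.00000000e+00,  0.00000000e+00,  0.00000000e+00,
         1.00000000e+00]])}
```

View pics/top0.png

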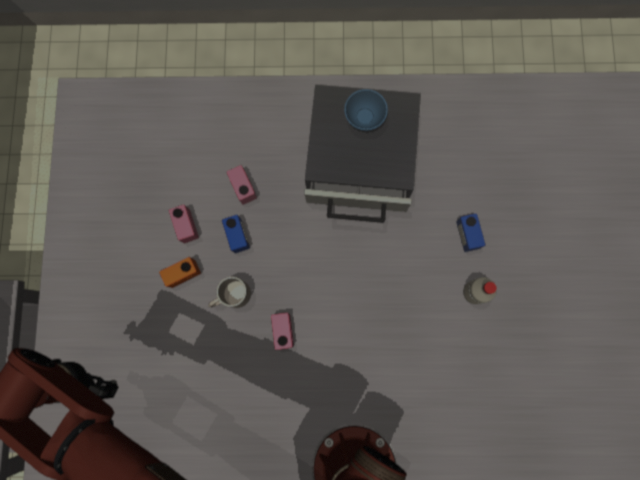

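View pics/scene0.png

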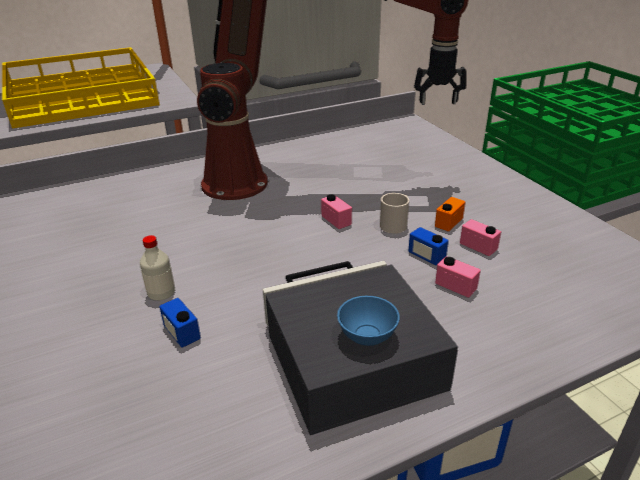

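The top view shows blue cartridges at about (235,233) on the left, between the mug and a pink one, and at (472,232) on the right, above the bottle. The drawer handle is at about (356,218), slightly open, and the unit top spans (310–420, 90–190).

```bash
cat >> h.py <<'E'
def rect(P):
    (c,s,a)=cv2.minAreaRect((P[:,:2]*1000).astype(np.float32)); 
    if s[0]<s[1]: s=s[::-1]; a+=90
    return np.round(c,1),np.round(s,1),round((a+90)%180-90,1)
def blobs(mask,W,zlo,zhi,n=60):
    m=(mask&(W[...,2]>zlo)&(W[...,2]<zhi)).astype(np.uint8)
    k,l,s,c=cv2.connectedComponentsWithStats(m)
    return [(c[i].round(),s[i,4],W[l==i]) for i in range(1,k) if s[i,4]>n]
E
python3 - <<'E'
from h import *
for n in("top","scene"):
    p=cv2.imread(f"pics/{n}0.png"); W=np.load(f"pics/{n}0.npy"); h=cv2.cvtColor(p,cv2.COLOR_BGR2HSV)
    blue=(h[...,0]>110)&(h[...,0]<130)&(h[...,1]>150)&(h[...,2]>60)
    print(n)
    for name,mk,lo,hi in(("blue",blue,.05,.066),("unit",h[...,2]<90,.105,.125),("handle",h[...,2]<70,.07,.092),("panel",h[...,2]>110,.085,.115),("pink/or",(h[...,1]>120)&((h[...,0]>160)|(h[...,0]<15)),.05,.066),("mug",h[...,1]<80,.07,.095),("bot",h[...,1]>-1,.12,.17)):
        for c,a,P in blobs(mk,W,lo,hi,15): print(name,c,a,rect(P),np.median(P[:,2]).round(4))
    # caps
    for c,a,P in blobs(blue,W,.05,.066,30):
        m=np.median(P[:,:2],0); D=np.hypot(W[...,0]-m[0],W[...,1]-m[1])
        q=W[(D<.05)&(h[...,2]<60)&(W[...,2]>.06)&(W[...,2]<.075)]; print("cap",len(q),q.mean(0) if len(q) else 0)
E
```

```text
top
blue [234. 226.] 109 (array([610.5, 313.7]), array([65.3, 39.3]), 19.8) 0.0582
blue [473. 235.] 311 (array([ 600.9, -314.8]), array([82.3, 39.2]), 12.4) 0.0579
blue [238. 247.] 20 (array([561. , 301.5]), array([34.1,  4.4]), -77.0) 0.0549
unit [363. 141.] 9092 (array([844.7, -29. ]), array([280.6, 269. ]), 84.2) 0.1152
unit [364. 114.] 132 (array([898.5, -31.6]), array([58.6, 52.1]), -1.6) 0.1223
unit [483. 283.] 35 (array([ 459.4, -319. ]), array([31.8, 11.9]), -44.6) 0.1136
unit [350. 450.] 44 (array([66.4, 14.7]), array([35.6,  9.2]), 78.8) 0.1136
unit [334. 461.] 52 (array([42.3, 49. ]), array([50.9,  9.3]), -55.8) 0.1161
handle [357. 210.] 558 (array([653. , -20.5]), array([247. ,  53.7]), 84.1) 0.0844
handle [471. 286.] 28 (array([ 456.7, -298.6]), array([37.7,  7.7]), -18.8) 0.0788
handle [352. 446.] 36 (array([67.3,  7.4]), array([33.7,  5.9]), -89.5) 0.0825
handle [332. 457.] 61 (array([42.8, 52.7]), array([55.5, 13.4]), -59.9) 0.0797
panel [358. 196.] 451 (array([685.4, -12.7]), array([271.3,  12.9]), 84.5) 0.1031
panel [482. 297.] 39 (array([ 424.5, -319.9]), array([25
[... 11400 characters left out ...]
6.4,    46.1]), array([46.9, 40.9]), -20.4) 0.1451
bot [74. 78.] 1715 (array([-922.8, -347.7]), array([497.1, 286.9]), 89.7) 0.1298
bot [316.  75.] 1526 (array([-456.3,  531.7]), array([583.1, 121.8]), 89.4) 0.1568
bot [565. 110.] 1042 (array([ 223.6, 1061.1]), array([530.7, 175.3]), 18.3) 0.1585
bot [ 81. 105.] 1687 (array([-647.1, -348.8]), array([500.8, 225.1]), 89.8) 0.1293
bot [137.  87.] 17 (array([-742.9, -145.4]), array([52.9, 16. ]), -74.3) 0.124
bot [231. 148.] 773 (array([ 34.4, -11.1]), array([147.8,  89.2]), 71.0) 0.1444
bot [150. 245.] 248 (array([ 446.8, -325.1]), array([32.1, 30.1]), 3.0) 0.1435
bot [368. 319.] 2377 (array([896.1, -32.9]), array([109. , 106.9]), -27.2) 0.1476
```

```bash
cat >> h.py <<'E'
def hsv(p): return cv2.cvtColor(p,cv2.COLOR_BGR2HSV)
def blue(p):
    h=hsv(p); return (h[...,0]>110)&(h[...,0]<130)&(h[...,1]>150)&(h[...,2]>50)
YAW=np.radians(-5.8); UX=np.array([np.cos(YAW),np.sin(YAW)]); UY=np.array([-UX[1],UX[0]]); UF=np.array([.8447,-.0291])-.140*UX
def uf(P): return np.stack([(P[...,:2]-UF)@UX,(P[...,:2]-UF)@UY,P[...,2]],-1)
E
python3 - <<'E'
from h import *
print(UF)
for n in("top","scene"):
    p=cv2.imread(f"pics/{n}0.png"); W=np.load(f"pics/{n}0.npy"); U=uf(W); h=hsv(p)
    m=(h[...,2]<80)&(abs(U[...,1])<.05)&(U[...,0]>-.12)&(U[...,0]<-.04)&(U[...,2]>.07)&(U[...,2]<.095)
    q=U[m]; print(n,"bar",m.sum(),np.percentile(q,[2,50,98],axis=0).round(4))
    m=(h[...,2]>100)&(abs(U[...,1])<.12)&(U[...,0]>-.06)&(U[...,0]<.0)&(U[...,2]>.096)&(U[...,2]<.112)
    q=U[m]; print(n,"panel",m.sum(),np.percentile(q,[2,50,98],axis=0).round(4))
    m=(h[...,2]<90)&(abs(U[...,0]-.1)<.3)&(abs(U[...,1])<.2)&(U[...,2]>.108)&(U[...,2]<.12)
    q=U[m]; print(n,"top",np.percentile(q,[.5,50,99.5],axis=0).round(4))
E
```

```text
[ 0.7054167  -0.01495212]
top bar 177 [[-0.0778 -0.0479  0.0778]
 [-0.0728  0.0004  0.085 ]
 [-0.0659  0.0475  0.0904]]
top panel 497 [[-0.0268 -0.1151  0.0976]
 [-0.0202 -0.0039  0.103 ]
 [-0.0127  0.1151  0.1084]]
top top [[ 0.0075 -0.1384  0.1086]
 [ 0.1181 -0.0007  0.115 ]
 [ 0.2712  0.1388  0.1199]]
scene bar 225 [[-0.0762 -0.0478  0.0785]
 [-0.069  -0.0014  0.0859]
 [-0.0644  0.0464  0.0901]]
scene panel 575 [[-0.0284 -0.1158  0.1017]
 [-0.0182 -0.004   0.1049]
 [-0.0111  0.1158  0.108 ]]
scene top [[ 0.0089 -0.1393  0.109 ]
 [ 0.1733 -0.0322  0.1169]
 [ 0.2722  0.1363  0.1198]]
```

Emit:
send_rows(
  moves="2.3 -3.4 -1 -0.11; 4.6 -6.8 -2 -0.22; 6.9 -10.2 -3 -0.33; 9.2 -13.6 -4 -0.44; 11.5 -17 -5 -0.55",
  gripper=4,
)

```text
t: 0.57
tool_pos: [0.361, 0.4047, 0.1813]
tcp_rot: [-0.0, 0.462, 0.887, -0.0]
ft_force: [0.5, 0.5, 0.1]
width: 0.04
finger_force: 0.0
```

Emit:
send_rows(
  moves="2.2 -3.3 0 -0.11; 4.4 -6.6 0 -0.22; 6.6 -9.9 0 -0.33; 8.8 -13.2 0 -0.44; 11 -16.5 0 -0.55",
)

```text
t: 0.98
tool_pos: [0.4711, 0.2395, 0.1818]
tcp_rot: [-0.0, 0.686, 0.728, -0.0]
ft_force: [0.6, 0.3, -0.2]
width: 0.04
finger_force: 0.0
```

Emit:
send_rows(
  moves="2.2 -3.4 0 -0.1; 4.4 -6.8 0 -0.165; 6.6 -10.2 0 -0.165; 8.8 -13.6 0 -0.165; 11 -17 0 -0.165",
)

```text
t: 1.4
tool_pos: [0.5812, 0.0695, 0.1817]
tcp_rot: [-0.0, 0.742, 0.67, -0.0]
ft_force: [1.5, -0.1, 0.2]
width: 0.0401
finger_force: 0.0
```

Emit:
send_rows(
  moves="1.8 -2.7 0 0; 3.6 -5.4 0 0; 5.3 -7.7 0 0; 5.3 -7.7 0 0",
)

```text
t: 1.73
tool_pos: [0.6364, -0.0107, 0.1819]
tcp_rot: [0.002, 0.743, 0.669, 0.0]
ft_force: [-0.2, -0.5, -0.2]
width: 0.0396
finger_force: 0.0
```

Run:
```python
from h import *
s=arm.get_state(); print(s["t"],s["tool_pos"],s["tcp_rot"],s["q"].round(2))
p,d,W=cloud("wrist"); U=uf(W); h=hsv(p)
cv2.imwrite("pics/w1.png",p)
m=(h[...,2]<80)&(abs(U[...,1])<.05)&(U[...,0]>-.12)&(U[...,0]<-.04)&(U[...,2]>.07)&(U[...,2]<.095)
q=U[m]; print(m.sum(),np.percentile(q,[2,50,98],axis=0).round(4) if len(q) else 0)
print(uf(s["tool_pos"]))
```

```text
1.7333 [ 0.63635097 -0.01066049  0.18189462] [1.76074296e-03 7.43398255e-01 6.68846718e-01 4.18699859e-05] [-0.13  0.28  1.63 -0.    1.23 -0.02]
2239 [[-0.0794 -0.0477  0.0821]
 [-0.0739  0.0032  0.0853]
 [-0.0686  0.0481  0.0872]]
[-0.06914586 -0.00270987  0.18189462]
```

Emit:
send_rows(
  moves="-0.4 0 -3; -0.4 0 -6; -0.4 0 -9; -0.4 0 -12.1; -0.4 0 -12.1",
)

```text
$.moves[0]: bad value
```

Emit:
send_rows(
  moves="-0.4 0 -3 0; -0.4 0 -6 0; -0.4 0 -9 0; -0.4 0 -12.1 0; -0.4 0 -12.1 0",
)

```text
t: 2.2
tool_pos: [0.6248, -0.004, 0.0551]
tcp_rot: [-0.004, 0.742, 0.671, -0.003]
ft_force: [-1.3, 0.7, -1.2]
width: 0.04
finger_force: 0.0
```

Emit:
send_rows(
  moves="0 0 0 0; 0 0 0 0; 0 0 0 0; 0 0 0 0",
  gripper=0.6,
)

```text
t: 2.53
tool_pos: [0.6314, -0.0052, 0.063]
tcp_rot: [0.001, 0.742, 0.671, 0.002]
ft_force: [1.2, 0.8, -1.4]
width: 0.01
finger_force: 58.4
```

Emit:
send_rows(
  moves="-2 0.2 0 0; -5 0.5 0 0; -8 0.8 0 0; -11 1.1 0 0; -14 1.4 0 0",
)

```text
t: 2.95
tool_pos: [0.492, 0.0089, 0.0629]
tcp_rot: [0.003, 0.742, 0.67, 0.004]
ft_force: [5.8, 2.8, -1.3]
width: 0.0096
finger_force: 62.8
```

Emit:
send_rows(
  moves="-1 0.1 0 0; -2 0.2 0 0; -2.6 0.27 0 0; -2.9 0.3 0 0; -2.9 0.3 0 0",
)

```text
t: 3.37
tool_pos: [0.4632, 0.0118, 0.0629]
tcp_rot: [0.002, 0.742, 0.67, 0.003]
ft_force: [3.8, 3.8, 1.0]
width: 0.0097
finger_force: 63.2
```

Emit:
send_rows(
  moves="-0.2 0.02 0 0; -0.4 0.04 0 0; -0.4 0.04 0 0",
)

```text
t: 3.62
tool_pos: [0.4633, 0.0118, 0.063]
tcp_rot: [0.005, 0.742, 0.67, 0.006]
ft_force: [14.2, 4.7, -11.6]
width: 0.0096
finger_force: 62.0
```

Emit:
send_rows(
  moves="-0.2 0.02 0 0; -0.3 0.03 0 0; -0.3 0.03 0 0",
)

```text
t: 3.87
tool_pos: [0.4634, 0.0118, 0.0631]
tcp_rot: [0.008, 0.742, 0.67, 0.009]
ft_force: [22.6, 3.0, -20.4]
width: 0.0093
finger_force: 61.0
```

Emit:
send_rows(
  moves="0.65 -0.07 0 0; 0.65 -0.07 0 0; 0.65 -0.07 0 0",
  gripper=4,
)

```text
t: 4.12
tool_pos: [0.4601, 0.011, 0.0614]
tcp_rot: [-0.0, 0.742, 0.671, -0.001]
ft_force: [0.2, 0.4, -0.4]
width: 0.0399
finger_force: 0.0
```

Emit:
send_rows(
  moves="0 0 0.5 0; 0 0 3.5 0; 0 0 7.5 0; 0 0 11.5 0; 0 0 14 0",
)

```text
t: 4.53
tool_pos: [0.461, 0.0111, 0.2054]
tcp_rot: [0.002, 0.742, 0.671, 0.001]
ft_force: [1.8, -0.5, -0.3]
width: 0.0402
finger_force: 0.0
```

Emit:
send_rows(
  moves="1.3 -3 0 -0.115; 2.6 -6 0 -0.23; 3.9 -9 0 -0.345; 5.2 -12 0 -0.46; 6.5 -15 0 -0.575",
  gripper=7,
)

```text
t: 4.95
tool_pos: [0.5247, -0.1399, 0.2015]
tcp_rot: [-0.0, 0.903, 0.43, -0.0]
ft_force: [0.1, 0.4, -0.5]
width: 0.0702
finger_force: 0.0
```

Emit:
send_rows(
  moves="1.3 -3 0 -0.115; 2.6 -6 0 -0.23; 3.9 -9 0 -0.345; 5.2 -12 0 -0.46; 6.5 -15 0 -0.575",
)

```text
t: 5.37
tool_pos: [0.5896, -0.2899, 0.2011]
tcp_rot: [-0.0, 0.988, 0.156, -0.001]
ft_force: [1.4, 0.7, 0.9]
width: 0.0701
finger_force: 0.0
```

Emit:
send_rows(
  moves="0.4 -1.5 0 -0.1; 0.7 -2.7 0 -0.1; 0.7 -2.7 0 -0.1",
)

```text
t: 5.62
tool_pos: [0.5967, -0.3178, 0.201]
tcp_rot: [0.0, 0.994, 0.11, -0.0]
ft_force: [0.0, 0.6, -0.2]
width: 0.0702
finger_force: 0.0
```

```bash
cat >> h.py <<'E'
def cart(W,p,c0,z=.058,tol=.006,r=.08):
    "centre, size, long-axis deg of the top face, incl. the cap"
    D=np.hypot(W[...,0]-c0[0],W[...,1]-c0[1])<r
    b=blue(p)&D&(abs(W[...,2]-z)<tol)
    cap=(hsv(p)[...,2]<60)&D&(abs(W[...,2]-z-.008)<.004)
    return b.sum(),rect(W[b]),W[b][:,2].mean(),cap.sum(),np.median(W[cap],0) if cap.any() else 0
def toolyaw(s):
    w,x,y,z=s["tcp_rot"]; v=R.from_quat([x,y,z,w]).as_matrix()[:,1]; return np.degrees(np.arctan2(v[1],v[0]))
E
python3 - <<'E'
from h import *
s=arm.get_state(); print(s["t"],s["tool_pos"],toolyaw(s),s["q"].round(2))
p,d,W=cloud("wrist"); cv2.imwrite("pics/w2.png",p); print(cart(W,p,(.601,-.315)))
p,d,W=cloud("top"); cv2.imwrite("pics/top2.png",p); np.save("pics/top2.npy",W);print(cart(W,p,(.601,-.315)),cart(W,p,(.604,.313)))
E
```

```text
5.6167 [ 0.59670751 -0.31777801  0.20095781] -77.38031966749153 [-0.59  0.35  1.51 -0.    1.29  0.76]
(np.int64(3453), (array([ 601.7, -316.1]), array([87.4, 43.4]), 11.8), np.float64(0.058085295561186565), np.int64(790), array([ 0.62552871, -0.31110831,  0.06627648]))
(np.int64(0), (array([0., 0.]), array([0., 0.]), 0.0), np.float64(nan), np.int64(8), array([ 0.61962832, -0.29975627,  0.06397748])) (np.int64(216), (array([599.8, 310.9]), array([84.6, 41.5]), 19.1), np.float64(0.05780466568044421), np.int64(45), array([0.62456574, 0.31879311, 0.06599517]))h.py:36: RuntimeWarning: Mean of empty slice.
  return b.sum(),rect(W[b]),W[b][:,2].mean(),cap.sum(),np.median(W[cap],0) if cap.any() else 0
  ret = ret.dtype.type(ret / rcount)
```

Emit:
send_rows(
  moves="0.5 0.2 -4 -0.014; 0.5 0.2 -8 -0.014; 0.5 0.2 -12 -0.014; 0.5 0.2 -16 -0.014; 0.5 0.2 -17.4 -0.014",
)

```text
t: 6.13
tool_pos: [0.5971, -0.3086, 0.02]
tcp_rot: [-0.004, 0.995, 0.104, -0.005]
ft_force: [-1.6, 0.5, -0.7]
width: 0.0703
finger_force: 0.0
```

Emit:
send_rows(
  moves="0 0 -0.5 0; 0 0 -0.5 0; 0 0 -0.5 0; 0 0 -0.5 0; 0 0 -0.5 0",
  gripper=4,
)

```text
t: 6.55
tool_pos: [0.604, -0.3146, 0.025]
tcp_rot: [0.001, 0.995, 0.103, 0.002]
ft_force: [-0.6, -0.7, -2.2]
width: 0.0455
finger_force: 64.8
```

Emit:
send_rows(
  moves="0 0 1 0; 0 0 4 0; 0 0 8 0; 0 0 12 0; 0 0 14 0",
)

```text
t: 6.97
tool_pos: [0.6051, -0.3155, 0.1703]
tcp_rot: [0.003, 0.995, 0.103, 0.004]
ft_force: [2.5, 0.4, 0.0]
width: 0.0453
finger_force: 65.0
```

Emit:
send_rows(
  moves="0.1 3.5 0 -0.06; 0.2 7 0 -0.12; 0.3 10.5 0 -0.18; 0.4 14 0 -0.24; 0.5 17.5 0 -0.307",
)

```text
t: 7.38
tool_pos: [0.6073, -0.1374, 0.164]
tcp_rot: [0.0, 0.999, -0.052, 0.001]
ft_force: [-0.2, 0.5, -2.2]
width: 0.0454
finger_force: 65.1
```

Emit:
send_rows(
  moves="0 3 0 0; 0 5.5 0 0; 0.1 7 0 0; 0.1 7.2 0 0; 0.1 7.2 0 0",
)

```text
t: 7.8
tool_pos: [0.6086, -0.0664, 0.163]
tcp_rot: [0.001, 0.999, -0.05, 0.001]
ft_force: [0.5, -0.7, -3.2]
width: 0.0453
finger_force: 65.1
```

Run:
```python
from h import *
s=arm.get_state(); print(s["t"],s["tool_pos"],toolyaw(s),s["q"].round(2),uf(s["tool_pos"]))
p,d,W=cloud("wrist"); cv2.imwrite("pics/w3.png",p)
for r,c in((1,0),):pass
p2,d,W2=cloud("scene"); cv2.imwrite("pics/s3.png",p2)
U=uf(W2); h=hsv(p2)
m=(h[...,2]>90)&(abs(U[...,1])<.13)&(U[...,0]>-.25)&(U[...,0]<-.15)&(U[...,2]>.099)&(U[...,2]<.108)
print("panel",m.sum(),np.percentile(U[m],[2,50,98],axis=0).round(4))
cv2.imwrite("pics/m3.png",np.hstack([cv2.resize(p,(400,300)),cv2.resize(p2[150:450,150:550],(400,300))]))
```

```text
7.8 [ 0.60862931 -0.06641793  0.16304342] -95.70097331456783 [-0.22  0.25  1.7  -0.    1.18  1.45] [-0.09109097 -0.06098332  0.16304342]
panel 401 [[-0.1982 -0.1253  0.0994]
 [-0.1863  0.0361  0.1044]
 [-0.1801  0.1263  0.1073]]
```

View pics/m3.png

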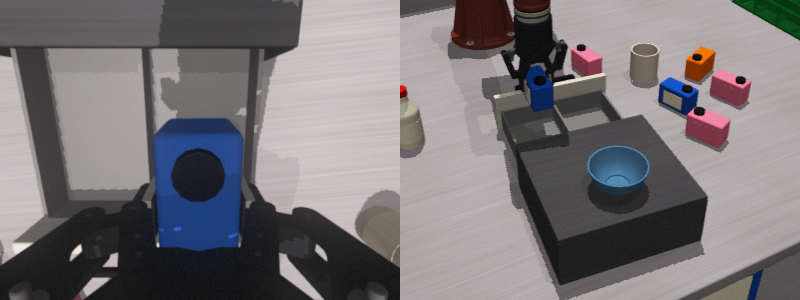

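The left half shows the cartridge over the right bay with its cap toward the unit. The right half shows the drawer out with both bays clear.

Emit:
send_rows(
  moves="0 -0.1 -3.5 0; 0 -0.1 -7 0; 0 -0.1 -10 0; 0 -0.1 -11.2 0; 0 -0.1 -11.2 0",
)

```text
t: 8.32
tool_pos: [0.6044, -0.0684, 0.0455]
tcp_rot: [-0.001, 0.999, -0.052, -0.005]
ft_force: [-1.3, 0.1, -2.1]
width: 0.0452
finger_force: 64.8
```

Emit:
send_rows(
  moves="0 0 -0.3 0; 0 0 -0.5 0; 0 0 -0.5 0",
)

```text
t: 8.57
tool_pos: [0.6102, -0.0684, 0.0472]
tcp_rot: [0.0, 0.999, -0.051, 0.002]
ft_force: [-0.5, -0.8, -2.2]
width: 0.0454
finger_force: 64.8
```

Emit:
send_rows(
  moves="0 0 -0.1 0; 0 0 -0.2 0; 0 0 -0.2 0; 0 0 -0.2 0",
)

```text
t: 8.9
tool_pos: [0.6085, -0.0676, 0.0435]
tcp_rot: [0.0, 0.999, -0.05, 0.0]
ft_force: [0.6, -0.0, -1.7]
width: 0.0453
finger_force: 64.8
```

Emit:
send_rows(
  moves="0 0 -0.1 0; 0 0 -0.2 0; 0 0 -0.2 0; 0 0 -0.2 0",
)

```text
t: 9.23
tool_pos: [0.608, -0.0676, 0.0408]
tcp_rot: [-0.0, 0.999, -0.051, -0.0]
ft_force: [-0.8, -0.4, -2.6]
width: 0.0451
finger_force: 64.8
```

Emit:
send_rows(
  moves="0 0 -0.1 0; 0 0 -0.15 0; 0 0 -0.15 0; 0 0 -0.15 0",
)

```text
t: 9.57
tool_pos: [0.6082, -0.0676, 0.0406]
tcp_rot: [-0.0, 0.999, -0.051, -0.0]
ft_force: [-3.2, 0.5, 6.1]
width: 0.0453
finger_force: 65.9
```

Emit:
send_rows(
  moves="0 0 0 0; 0 0 0 0; 0 0 0 0; 0 0 0 0",
  gripper=6.2,
)

```text
t: 9.9
tool_pos: [0.6085, -0.0677, 0.0395]
tcp_rot: [0.0, 0.999, -0.051, 0.0]
ft_force: [-1.0, 0.5, -0.1]
width: 0.062
finger_force: 0.0
```

Emit:
send_rows(
  moves="0 0 0.5 0; 0 0 3 0; 0 0 7 0; 0 0 11 0; 0 0 15 0",
)

```text
t: 10.32
tool_pos: [0.6077, -0.0675, 0.1908]
tcp_rot: [-0.0, 0.999, -0.051, -0.0]
ft_force: [0.9, 0.5, -0.3]
width: 0.0619
finger_force: 0.0
```

Run:
```python
from h import *
s=arm.get_state(); print(s["t"],s["tool_pos"],toolyaw(s),s["q"].round(2))
p,d,W=cloud("wrist"); cv2.imwrite("pics/w4.png",p); print(cart(W,p,(.61,-.0676),z=.077))
```

```text
10.3167 [ 0.60765065 -0.06751494  0.19082244] -95.80079766545742 [-0.23  0.23  1.68  0.    1.24  1.45]
(np.int64(2817), (array([608.3, -69.2]), array([88.5, 44.4]), -5.0), np.float64(0.0769263815724206), np.int64(936), array([ 0.63297347, -0.07134619,  0.08519853]))
```

Emit:
send_rows(
  moves="-0.1 3.8 0 0.05; -0.2 7.6 0 0.1; -0.3 11.4 0 0.15; -0.3 15.2 0 0.2; -0.4 19 0 0.25",
  gripper=7,
)

```text
t: 10.78
tool_pos: [0.6042, 0.1239, 0.1899]
tcp_rot: [-0.0, 0.997, 0.075, 0.001]
ft_force: [1.0, -0.3, 0.0]
width: 0.0702
finger_force: 0.0
```

Emit:
send_rows(
  moves="0 3.8 0 0.05; 0 7.6 0 0.1; 0 11.4 0 0.15; 0 15.2 0 0.19; -0.2 18.8 0 0.19",
)

```text
t: 11.2
tool_pos: [0.6022, 0.3126, 0.1897]
tcp_rot: [-0.0, 0.986, 0.169, 0.0]
ft_force: [0.2, -0.5, 0.3]
width: 0.0699
finger_force: 0.0
```

Emit:
send_rows(
  moves="0 0 0 0; 0 0 0 0; 0 0 0 0",
)

```text
t: 11.45
tool_pos: [0.6021, 0.3102, 0.1892]
tcp_rot: [0.0, 0.986, 0.169, -0.0]
ft_force: [-0.2, 0.1, -0.4]
width: 0.0703
finger_force: 0.0
```

Run:
```python
from h import *
s=arm.get_state(); print(s["t"],s["tool_pos"],toolyaw(s),s["q"].round(2))
p,d,W=cloud("wrist"); cv2.imwrite("pics/w5.png",p); print(cart(W,p,(.604,.313)))
```

```text
11.45 [0.60205086 0.31015429 0.18923645] -70.54844959255068 [ 0.37  0.36  1.52 -0.    1.27  1.6 ]
(np.int64(2782), (array([601.9, 311.6]), array([87.1, 43.6]), 18.0), np.float64(0.058033877905185154), np.int64(746), array([0.62606223, 0.31976693, 0.06616297]))
```

Emit:
send_rows(
  moves="0 0.15 -4 -0.02; 0 0.15 -8 -0.02; 0 0.15 -12 -0.02; 0 0.15 -15.5 -0.02; 0 0.15 -16.3 -0.02",
)

```text
t: 11.92
tool_pos: [0.5969, 0.3075, 0.0187]
tcp_rot: [0.002, 0.988, 0.157, -0.007]
ft_force: [-1.7, -0.7, -0.7]
width: 0.0699
finger_force: 0.0
```

Emit:
send_rows(
  moves="0 0 -0.4 0; 0 0 -0.4 0; 0 0 -0.4 0",
)

```text
t: 12.17
tool_pos: [0.6047, 0.3121, 0.0255]
tcp_rot: [-0.0, 0.987, 0.158, 0.002]
ft_force: [0.4, -0.6, 0.7]
width: 0.07
finger_force: 0.0
```

Emit:
send_rows(
  moves="0 0 0 0; 0 0 0 0; 0 0 0 0; 0 0 0 0; 0 0 0 0",
  gripper=4,
)

```text
t: 12.58
tool_pos: [0.6047, 0.313, 0.026]
tcp_rot: [-0.001, 0.987, 0.159, 0.003]
ft_force: [0.3, -0.1, 6.2]
width: 0.0455
finger_force: 64.5
```

Emit:
send_rows(
  moves="0 0 1 0; 0 0 4 0; 0 0 8 0; 0 0 12 0; 0 0 14.5 0",
)

```text
t: 13.0
tool_pos: [0.6031, 0.3123, 0.1718]
tcp_rot: [-0.0, 0.987, 0.159, 0.002]
ft_force: [2.3, 0.4, -1.9]
width: 0.0453
finger_force: 63.4
```

Emit:
send_rows(
  moves="0.3 -3.5 0 -0.085; 0.6 -7 0 -0.17; 0.9 -10.5 0 -0.255; 1.2 -14 0 -0.34; 1.5 -17.5 0 -0.42",
)

```text
t: 13.42
tool_pos: [0.6158, 0.1354, 0.1669]
tcp_rot: [0.0, 0.999, -0.052, -0.001]
ft_force: [0.6, -0.4, -2.6]
width: 0.0453
finger_force: 63.4
```

Emit:
send_rows(
  moves="0.2 -3 0 0; 0.4 -6 0 0; 0.5 -7.6 0 0; 0.5 -8 0 0; 0.5 -8 0 0",
)

```text
t: 13.83
tool_pos: [0.6214, 0.0558, 0.1669]
tcp_rot: [-0.0, 0.999, -0.052, -0.001]
ft_force: [0.6, -0.2, -3.3]
width: 0.045
finger_force: 63.4
```

Run:
```python
from h import *
s=arm.get_state(); print(s["t"],s["tool_pos"],toolyaw(s),s["q"].round(2),uf(s["tool_pos"]))
```

```text
13.8333 [0.62136832 0.055766   0.16694435] -95.92840723477204 [-0.02  0.28  1.67  0.    1.2   1.65] [-0.09076463  0.06186247  0.16694435]
```

Emit:
send_rows(
  moves="0 0 -3.5 0; 0 0 -7 0; 0 0 -10 0; 0 0 -11.7 0; 0 0 -11.7 0",
)

```text
t: 14.25
tool_pos: [0.6193, 0.0589, 0.0469]
tcp_rot: [-0.0, 0.999, -0.05, -0.003]
ft_force: [0.3, -0.0, -2.4]
width: 0.0453
finger_force: 64.4
```

Emit:
send_rows(
  moves="0 0 -0.1 0; 0 0 -0.2 0; 0 0 -0.3 0; 0 0 -0.4 0; 0 0 -0.4 0",
)

```text
t: 14.67
tool_pos: [0.6224, 0.0571, 0.047]
tcp_rot: [-0.0, 0.999, -0.05, 0.0]
ft_force: [-0.2, -0.6, -2.4]
width: 0.0451
finger_force: 64.5
```

Emit:
send_rows(
  moves="0 0 -0.1 0; 0 0 -0.2 0; 0 0 -0.2 0; 0 0 -0.2 0",
)

```text
t: 15.0
tool_pos: [0.6225, 0.0568, 0.0449]
tcp_rot: [-0.0, 0.999, -0.051, 0.0]
ft_force: [-0.0, 1.3, -1.5]
width: 0.0453
finger_force: 64.9
```

Emit:
send_rows(
  moves="0 0 -0.1 0; 0 0 -0.15 0; 0 0 -0.15 0; 0 0 -0.15 0",
)

```text
t: 15.33
tool_pos: [0.6227, 0.0568, 0.0447]
tcp_rot: [-0.0, 0.999, -0.051, 0.0]
ft_force: [-2.2, -0.4, 5.9]
width: 0.0451
finger_force: 65.6
```

Emit:
send_rows(
  moves="0 0 -0.1 0; 0 0 -0.15 0; 0 0 -0.15 0; 0 0 -0.15 0",
)

```text
t: 15.67
tool_pos: [0.623, 0.0568, 0.0445]
tcp_rot: [0.0, 0.999, -0.051, 0.0]
ft_force: [-3.5, -0.6, 11.5]
width: 0.0453
finger_force: 66.5
```

Emit:
send_rows(
  moves="0 0 0.2 0; 0 0 0.2 0; 0 0 0.2 0; 0 0 0.2 0",
  gripper=6.2,
)

```text
t: 16.0
tool_pos: [0.6222, 0.0568, 0.0433]
tcp_rot: [0.0, 0.999, -0.051, 0.0]
ft_force: [0.1, 0.3, -0.0]
width: 0.0616
finger_force: 0.0
```

Emit:
send_rows(
  moves="0 0 0.5 0; 0 0 3 0; 0 0 7 0; 0 0 11 0; 0 0 15 0",
)

```text
t: 16.42
tool_pos: [0.6215, 0.0568, 0.1945]
tcp_rot: [0.0, 0.999, -0.051, -0.001]
ft_force: [1.2, -0.2, -0.1]
width: 0.0622
finger_force: 0.0
```

Emit:
send_rows(
  moves="0 3.5 1 0; 0 7 2 0; 0 10.5 3 0; 0 14 4 0; 0 17 5 0",
)

```text
t: 16.83
tool_pos: [0.6218, 0.229, 0.2442]
tcp_rot: [-0.0, 0.999, -0.05, 0.0]
ft_force: [0.4, -0.4, 0.1]
width: 0.0617
finger_force: 0.0
```

Emit:
send_rows(
  moves="-2 3.5 0 0; -4 7 0 0; -6 10 0 0; -6 10 0 0; -6 10 0 0",
)

```text
t: 17.25
tool_pos: [0.5608, 0.3286, 0.2434]
tcp_rot: [0.0, 0.999, -0.049, -0.0]
ft_force: [-0.6, -1.4, -0.5]
width: 0.062
finger_force: 0.0
```

Run:
```python
from h import *
print(arm.get_state()["t"])
p,d,W=cloud("top"); cv2.imwrite("pics/top6.png",p)
for c in((.608,-.069),(.622,.057)): print(cart(W,p,c,z=.077))
h=hsv(p); U=uf(W)
m=(h[...,2]>90)&(abs(U[...,1])<.12)&(U[...,0]>-.25)&(U[...,0]<-.15)&(U[...,2]>.099)&(U[...,2]<.108)
print("panel",np.percentile(U[m],[2,50,98],axis=0).round(4))
m=(h[...,2]<80)&(abs(U[...,1])<.05)&(U[...,0]>-.29)&(U[...,0]<-.21)&(U[...,2]>.07)&(U[...,2]<.095)
print("bar",np.percentile(U[m],[2,50,98],axis=0).round(4))
p2,_,_=cloud("scene")
cv2.imwrite("pics/m6.png",np.hstack([cv2.resize(p,(400,300)),p2[150:450,120:520]]))
```

```text
17.25
(np.int64(149), (array([608. , -67.4]), array([86.1, 39.5]), -5.4), np.float64(0.07684474477302312), np.int64(47), array([ 0.63355322, -0.06899065,  0.0858637 ]))
(np.int64(95), (array([619.4,  56.6]), array([86.4, 39.9]), -5.0), np.float64(0.07661462011092335), np.int64(50), array([0.64436733, 0.05407664, 0.08554872]))
panel [[-0.197  -0.115   0.0993]
 [-0.1902 -0.0008  0.103 ]
 [-0.183   0.1136  0.1075]]
bar [[-0.2477 -0.0474  0.0788]
 [-0.2426  0.0009  0.0847]
 [-0.2366  0.049   0.0914]]
```

View pics/m6.png

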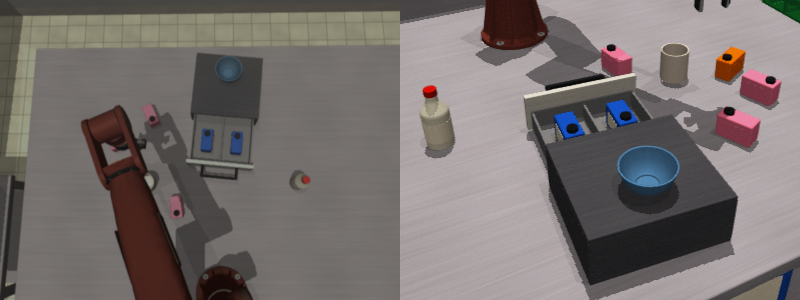

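Both pictures show the drawer out, one upright cartridge in each bay, and the bottle and mug untouched.

```bash
python3 -c "
from station import arm
print(arm.finish_job())"
```

```text
the job is handed in; nothing more can be done
None
```

The job is handed in: the drawer is pulled out to its stop and left open, with one blue cartridge set upright on the floor of each bay; the bottle and mug were not touched, and it took about 17 s.

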